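# Pop a printing block out of its magazine and trap it

### The arm

A 6-joint arm with a two-finger parallel gripper is mounted at the origin on the work surface; the furniture and walls round the work are solid. World frame = base frame: x ahead of the robot, y to its left, z up, the work surface at z = 0. Lengths are in m, angles in degrees, forces in N, time in s.
With the tool pointing down it reaches from about 0.4 to 0.825 m from the base axis. Payload 7 kg.
Tool frame: the origin (TCP) lies midway between the tips of the shut fingers; the grasp point (between the pads) lies 19 mm behind it; x points along the fingers, z is the direction in which the jaws open and shut, and the axes are right-handed (so a half turn about x gives the same grasp; the last joint's range is limited). The gripper opens to 88 mm and grips with 3 to 60 N. Pads are 19 mm wide; open, the fingers measure 130 mm over their backs; the gripper's body (78 mm by 193 mm) begins 47 mm behind the grasp point.
Start: joints at [-50.357, 20.546, 0.682, 0, -70.136, -16.507], TCP at [0.265, -0.621, 0.227] pointing down, gripper open.
Joint ranges: [-176.03, 176.03], [-82.01, 121.73], [-58.28, 71.71], [-173.87, 95.51], [-174.79, -0.11], [-173.66, 173.66]. Speed limits (degrees/s): [136.94, 136.94, 172.46, 180, 180, 180].

### API

Orientations are given as [roll, pitch, yaw] about the fixed x, y, z axes, in that order (R = Rz(yaw) Ry(pitch) Rx(roll)).
In Python, from plant import ctrl gives the robot as it stands. The module is installed in compiled form; this text tells all that it offers.
- The arm moves only by the tool servo_tool, never from a script. Its argument "deltas" is a list of rows, each a list of 3 entries, a list of its own where there are three numbers: the turn, a rotation vector about the tool's x, y, z in degrees, then the shift along the tool's x, y, z in cm, then the finger opening in cm, from 0 to 8.76. A call has 1 to 5 rows; each row is the pose to reach, as a shift and turn from the pose measured when the call began, along the tool's axes at that moment; what a row does not reach only later rows make up. A row lasts 1/10 s, in which the tool goes at most 50 mm and 8.59 degrees, less where a joint would pass 70% of its speed; a pose out of reach is approached as far as the arm can. A call with a gripper value outside its range is refused whole. The fingers move at their own pace and stop on an object; the grip force is fixed at half the most. Time passes only in rows, so rows that repeat a pose let the fingers close. It gives the time, the measured TCP pose, the force and the opening at its end, in the units of the state.
- ctrl.get_obs(): the state, without advancing time (a new reading comes with each control period).
- ctrl.snapshot(name): name is "side" or "top" or "wrist"; returns a dict with "image" (384x512x3 uint8, red, green, blue), "vertical_fov" (degrees; the focal length in pixels is half the picture's height over the tangent of half this angle, whatever the lens; pixels are square), "cx", "cy" (the principal point, pixels), "rvec" (rotation vector, rad) and "tvec" (3), from world to camera coordinates, as OpenCV has them. Camera axes: x right, y down, z forward; pixel columns grow to the right and rows downward; lengths in m; the calibration is good to about 2 mm. A picture is of the moment at which its call begins. There is no depth.
- ctrl.close_job(): hands the job in, once; it reports no verdict.
The state is a dict: "clock": time; "joint_pos": joint angles; "qvel": joint speeds; "tau": joint torques, N m; "tool_pos": TCP position; "orientation": TCP orientation; "force": force on the tool from outside, world axes, zero at the start; "moment": the same for the moment, N m; "opening": finger opening in m.
Only numpy, scipy, OpenCV 4.12 (cv2) and the standard library are available. Lean on these libraries where they do the work, as an engineer would, in place of code of your own. Each camera call takes 0.05 s, during which the arm holds its last target. There are 200 camera calls.

### The job

Press the ejector paddle down with one finger so that the spring sends the printing block out of its magazine, and trap the block with the other finger while about half of it stands out on the open ledge, before it slides off the end. Only touch the block, do not lift it, and leave the other things alone. Finish holding like that: the paddle still kept down by one finger and the block, at rest on the ledge, held back by the other.

Things in the scene. Friction and masses are not known exactly. Their poses are not given: they have to be found in the camera images.
- magazine: The fixed printing-block magazine, a grey and aluminium box. Origin: on the table under the middle of its open mouth; z up. The block comes out along -x (roughly toward the robot); +y is the paddle's side. Closed channel: x = 0 to 110 mm, outer y = -30 to 30, 48 mm high. The paddle stands in a 22 mm high frame beside the ledge, x = -60 to -12, y = 34 to 70 mm.
- ledge_mid (a point): Middle of the open ledge's upper surface, at (-36, 0, 18) mm in the magazine's frame. The ledge runs from the mouth (x = 0) to its free end at x = -73 mm, 48 mm wide between two 5 mm high curbs. A finger standing here is in the block's way, 52 mm from the paddle's middle.
- paddle_top (a point): Middle of the top of the grey ejector paddle, 36 mm (magazine x) by 24 mm (y); at rest at (-36, 52, 40) mm in the magazine's frame, moves down as it is pressed.
- paddle (a joint): Travel of the paddle in m: 0 up, 0.014 fully down (top then 26 mm above the table). A spring pushes it up with 2 N at the start and 4 N fully down; it releases the block at about 7 mm.
- block_center (a point): Centre of the printing block, wood with a dark rubber top face, 60 mm (along the slide) x 44 x 18 mm, about 80 g. At the start its front face is 5 mm inside the mouth, its centre at (35, 0, 27) mm in the magazine's frame. On the ledge its top is 36 mm above the table.
- block: The same block; origin at the middle of its underside, z up. Once released, a damped spring pusher drives it out at about 4 cm/s with 3 to 5 N, far enough to drop it off the ledge after some 3 s.
- ink_jar_madder: short closed ink jar, 68 mm across, 63 tall, to the right of the magazine (sizes in mm); origin at its underside. Leave alone.
- spring_clamp_b: spring clamp lying flat, 40x111x24, to the left of the magazine behind the paddle (sizes in mm); origin at its underside. Leave alone.
- marker_a: felt marker lying on its side, 16x136x17, to the right of the ledge (sizes in mm); origin at its underside. Leave alone.
- mug: white mug, 97 tall, on the left of the table (sizes in mm); origin at its underside. Leave alone.
- masking_tape: roll of tape lying flat, 120 across, 50 tall, on the left (sizes in mm); origin at its underside. Leave alone.
- ink_jar_black: closed ink jar, 74 across, 85 tall, near the robot on the right (sizes in mm); origin at its underside. Leave alone.
- ink_tub_lime: open tub, 130 across, 66 tall, near the robot on the left (sizes in mm); origin at its underside. Leave alone.
Mind the look-alikes: they are no part of the job. There is more than one size of the block; the job needs the middle-sized.

How it is judged (in metres and radians):
On the way, in this order (a step that is already met when the one before it is completed fails the run):
1. the paddle is pressed and the block starts to come out (value of joint paddle above 0.006 m and x of block_center in the frame of magazine below 0.03 m), for 0.1 s.
2. a finger has stopped the block about half out, paddle still down (x of block_center in the frame of magazine between -0.015 and 0.015 m and z of block_center in the frame of magazine between 0.022 and 0.032 m and contact force between the fingers and block above 0.5 N and linear speed of block below 0.02 m/s and value of joint paddle above 0.006 m), for 0.3 s.
At the end, for the whole second after the job is handed in: The block lies flat on the ledge at rest (under 2 cm/s), pushed out by 20 to 50 mm (15 to 45 mm of its 60 mm beyond the mouth), a finger bears on it with more than 0.5 N, and the paddle is still held more than 6 mm down (all of step 2 and angle between block's own z axis and vertical below 0.12 rad); the arm keeps its last pose, push and grip.
It fails at once if the block is lifted off the ledge (height (world z) of block_center above 0.037 m).
It fails at once if the block falls off the ledge (height (world z) of block_center below 0.018 m or angle between block's own z axis and vertical above 0.5 rad).
It fails at once if a bystander is pushed away or knocked over (distance of any of ink_jar_madder, spring_clamp_b, marker_a, mug, masking_tape, ink_jar_black, ink_tub_lime from where it was at the start of the episode above 0.03 m).
It also fails if it takes over 29 s, if anything falls off the work surface, if the arm or the gripper's body presses on something with over 40 N, if the wrist force passes 120 N, or if a joint passes its speed limit or range.

## Working session

There is one attempt and no reset: what is moved stays moved. The work goes in short steps, Python scripts to look and compute and a tool call to move; the robot and the scene stay as the last step left them, time stands still between calls to the robot, and variables do not carry over. Pictures are saved under pics/ and viewed, on a budget of 10 in all, crops included, one or two more only if the job needs it, and the job is handed in when it is done.

Besides the shell and the picture viewer there is one more tool, called as name(argument=value, ...), one argument or row to a line, values as JSON. servo_tool: Moves the arm, as the interface text tells. Its arguments: {"type":"object","properties":{"deltas":{"type":"array","items":{"type":"array"}}},"required":["deltas"]}

```bash
mkdir -p pics
cat > h.py <<'E'
import numpy as np, cv2
from plant import ctrl
from scipy.spatial.transform import Rotation as R
def snap(n):
    s=ctrl.snapshot(n); im=s["image"]; f=im.shape[0]/2/np.tan(np.radians(s["vertical_fov"])/2)
    K=np.array([[f,0,s["cx"]],[0,f,s["cy"]],[0,0,1]]); return im,K,np.array(s["rvec"],float).ravel(),np.array(s["tvec"],float).ravel()
def proj(P,c): return cv2.projectPoints(np.atleast_2d(np.array(P,float)),c[2],c[3],c[1],None)[0][:,0]
def back(uv,z,c):
    Rm=cv2.Rodrigues(c[2])[0]; o=-Rm.T@c[3]; d=Rm.T@np.linalg.solve(c[1],[uv[0],uv[1],1]); return o+d*(z-o[2])/d[2]
def save(im,name): cv2.imwrite("pics/"+name,im[:,:,::-1])
E
python3 - <<'E'
from h import *
a=snap("top");b=snap("side")
import pickle;pickle.dump((a,b),open("c.pkl","wb"))
save(cv2.resize(a[0],(768,576),interpolation=cv2.INTER_CUBIC),"top.png");save(cv2.resize(b[0],(768,576),interpolation=cv2.INTER_CUBIC),"side.png")
for c in(a,b): print(c[1],c[2],c[3],-cv2.Rodrigues(c[2])[0].T@c[3])
print(ctrl.get_obs())
E
```

```text
[[412.67927316   0.         260.93010177]
 [  0.         412.67927316 187.41995764]
 [  0.           0.           1.        ]] [ 2.20711837 -2.14828438  0.14299028] [0.07340552 0.44800092 1.10068746] [0.32573476 0.11119758 1.13979737]
[[498.49832945   0.         255.81264097]
 [  0.         498.49832945 198.94490729]
 [  0.           0.           1.        ]] [ 0.63080958 -2.58222938  1.21904307] [0.45008335 0.13515591 1.25734136] [-0.02589608  0.98986539  0.90622589]
{'clock': 0.1, 'joint_pos': array([-5.03573648e+01,  2.05876597e+01,  6.41947840e-01, -1.72346057e-02,
       -7.01355104e+01, -1.65073477e+01]), 'qvel': array([ 0.0715438 , -0.03013171,  0.05188327, -0.00932748, -0.02877405,
        0.10262599]), 'tau': array([-1.30023684e-03, -5.84164166e+01,  2.93753207e+01,  7.01566458e+00,
        1.01702206e-02, -5.57185717e-05]), 'tool_pos': array([ 0.26503441, -0.62034726,  0.22573646]), 'orientation': array([  5.2271418 ,  89.91717686, 118.35656151]), 'force': array([-0.59117813, -0.63142384, -0.26632284]), 'moment': array([ 0.02971222,  0.01573061, -0.05890631]), 'opening': 0.08713037245366148}
```

View pics/top.png

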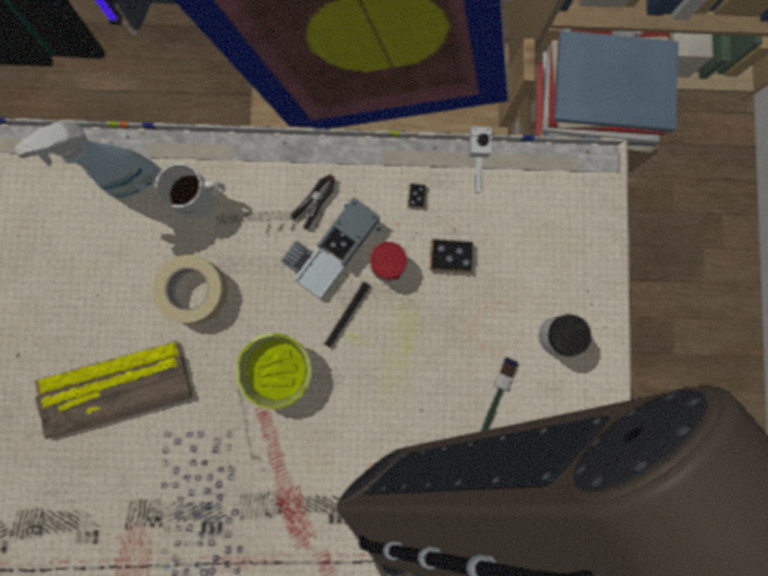

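View pics/side.png

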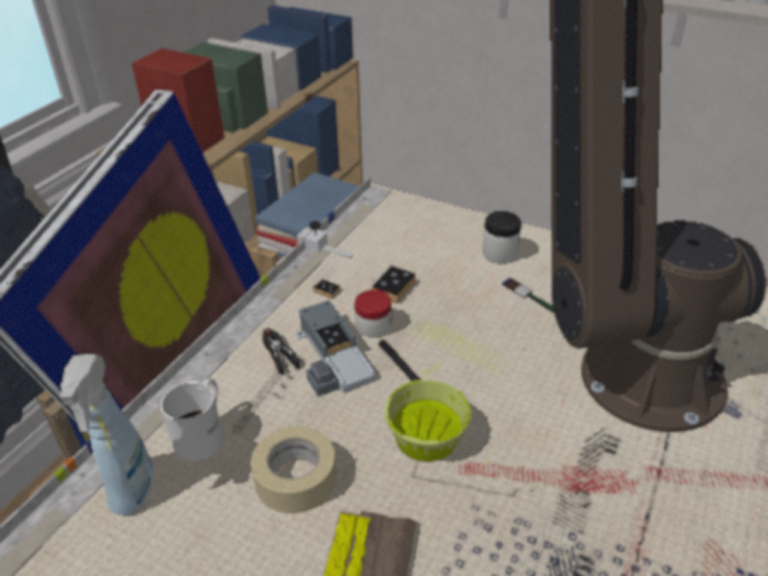

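The top view shows three block-like things: a small dark one at (417,195), a large one at (452,255), and the block visible in the magazine's window at (338,242). The one in the magazine is the middle-sized block the job needs. The ledge is at about (322,272), the paddle at (296,256), the marker at (347,315), the red jar at (388,260) and the clamp at (315,200). I'll confirm with an enlarged crop.

Run:
```python
from h import *
import pickle;a,b=pickle.load(open("c.pkl","rb"))
A=cv2.resize(a[0][125:205,180:260],(400,400),interpolation=cv2.INTER_CUBIC)
B=cv2.resize(b[0][193:273,190:270],(400,400),interpolation=cv2.INTER_CUBIC)
save(np.hstack([A,B]),"crop1.png")
```

```text
(no output)
```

View pics/crop1.png

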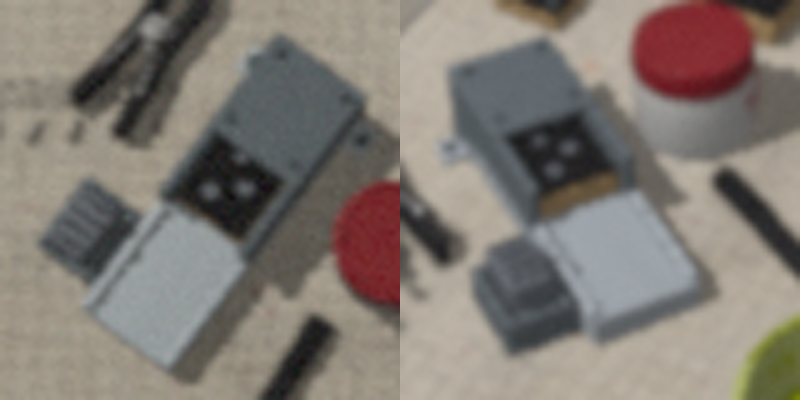

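The crop confirms the block in the magazine window, with its wooden front face just inside the mouth. Next I'll fit the magazine pose from its corners in both views.

```bash
cat > fit.py <<'E'
from h import *
import pickle;a,b=pickle.load(open("c.pkl","rb"))
from scipy.optimize import least_squares
T=[((110,30,48),(280,37)),((110,-30,48),(365,97)),((0,-30,48),(246,258)),((0,30,48),(163,190)),((-73,-28,22),(172,370)),((-73,28,22),(87,303)),((-36,52,40),(88,228))]
S=[((110,30,48),(49,69)),((110,-30,48),(148,39)),((0,-30,48),(236,168)),((-73,-28,22),(299,275)),((-73,28,22),(197,322)),((-36,52,40),(118,268))]
def W(p,P):
    P=np.array(P)/1000; c,s=np.cos(p[2]),np.sin(p[2])
    return np.c_[p[0]+c*P[:,0]-s*P[:,1],p[1]+s*P[:,0]+c*P[:,1],P[:,2]]
def res(p):
    return np.r_[(proj(W(p,[t[0] for t in T]),a)-np.array([t[1] for t in T])/5-[180,125]).ravel(),(proj(W(p,[t[0] for t in S]),b)-np.array([t[1] for t in S])/5-[190,193]).ravel()]
r=least_squares(res,[.5,.2,-.6],loss='soft_l1')
if __name__=="__main__":
    print(r.x,np.degrees(r.x[2]));print(res(r.x).reshape(-1,2).round(1))
    p=r.x; np.save("mag.npy",p)
    print("ledge_mid",W(p,[(-36,0,18)]),"paddle",W(p,[(-36,52,40)]))
    E=[]
    box=lambda x0,x1,y0,y1,z:[(x0,y0,z),(x1,y0,z),(x1,y1,z),(x0,y1,z)]
    ims=[]
    for c,o in((a,(180,125)),(b,(190,193))):
        im=cv2.resize(c[0][o[1]:o[1]+80,o[0]:o[0]+80],(400,400),interpolation=cv2.INTER_CUBIC)
        for B,col in((box(0,110,-30,30,48),(255,255,0)),(box(-73,0,-24,24,18),(0,255,0)),(box(-54,-18,40,64,40),(255,0,255)),(box(5,65,-22,22,36),(0,255,255))):
            q=((proj(W(p,B),c)-o+.5)*5).astype(np.int32); cv2.polylines(im,[q],True,col,1)
        ims.append(im)
    save(np.hstack(ims),"fit.png")
E
python3 fit.py
```

```text
[ 0.4867694   0.19722677 -0.60827907] -34.851823750995024
[[-0.7 -1.4]
 [ 0.2 -0.4]
 [-0.5  0. ]
 [-1.9  0.4]
 [-2.  -0.1]
 [-1.5  1.1]
 [-1.3 -0.9]
 [ 0.  -1.3]
 [ 0.6 -2. ]
 [ 0.6 -4. ]
 [ 0.3 -0.2]
 [ 0.4 -2. ]
 [ 0.8 -2.5]]
ledge_mid [[0.45722662 0.21779919 0.018     ]] paddle [[0.48694234 0.26047209 0.04      ]]
```

View pics/fit.png

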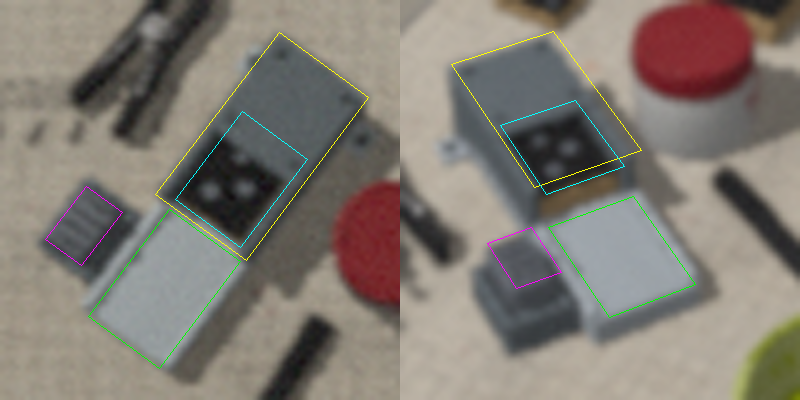

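```bash
cat > go.py <<'E'
from h import *
def delta(pos,jaw_deg):
    """print turn (deg, tool axes) and shift (cm, tool axes) to TCP pos, tool down, jaw axis at world angle jaw_deg (or +180)"""
    o=ctrl.get_obs(); M=R.from_euler('xyz',o["orientation"],degrees=True)
    best=[]
    for j in (jaw_deg,jaw_deg+180):
        z=np.array([np.cos(np.radians(j)),np.sin(np.radians(j)),0]); x=np.array([0,0,-1.]); y=np.cross(z,x)
        best.append((M.inv()*R.from_matrix(np.c_[x,y,z])).as_rotvec(degrees=True))
    print("tcp",o["tool_pos"].round(4),"F",o["force"].round(2),"open",round(o["opening"],4),"t",o["clock"],"j",o["joint_pos"].round(0))
    for t in best: print("turn",t.round(2))
    print("shift cm",(M.inv().apply(np.array(pos)-o["tool_pos"])*100).round(2))
E
cat > mag.py <<'E'
import numpy as np
p=np.load("mag.npy"); JAW=np.degrees(p[2])+90
def w(x,y,z): 
    c,s=np.cos(p[2]),np.sin(p[2]); return [p[0]+(c*x-s*y)/1e3,p[1]+(s*x+c*y)/1e3,z/1e3]
E
python3 -c "
from go import *;from mag import *
print(w(-39.5,26,130),JAW);delta([.48,-.2,.22],JAW);delta(w(-39.5,26,130),JAW)"
```

```text
[np.float64(0.4692122664120944), np.float64(0.2411357341798971), 0.13] 55.148176249004976
tcp [ 0.265  -0.6203  0.2257] F [-0.59 -0.63 -0.27] open 0.0871 t 0.1 j [-50.  21.   1.  -0. -70. -17.]
turn [ 5.798e+01  7.000e-02 -5.000e-02]
turn [-1.2202e+02  6.0000e-02  8.0000e-02]
shift cm [  0.61 -36.28  30.21]
tcp [ 0.265  -0.6203  0.2257] F [-0.59 -0.63 -0.27] open 0.0871 t 0.1 j [-50.  21.   1.  -0. -70. -17.]
turn [ 5.798e+01  7.000e-02 -5.000e-02]
turn [-1.2202e+02  6.0000e-02  8.0000e-02]
shift cm [  9.67 -52.62  71.19]
```

servo_tool(
  deltas=[
    [[-8,0,0],[0,-3.5,2.9],3.1],
    [[-16,0,0],[0,-7,5.8],3.1],
    [[-24,0,0],[0,-10.5,8.7],3.1],
    [[-32,0,0],[0,-14,11.6],3.1],
    [[-40,0,0],[0,-17.5,14.5],3.1],
  ],
)

```text
clock: 0.6
tool_pos: [0.3693, -0.4165, 0.2256]
orientation: [-31.8, 89.9, 121.7]
force: [1.4, 0.8, 1.3]
opening: 0.0533
```

```bash
python3 -c "
from go import *;from mag import *
delta([.48,-.2,.22],JAW);delta(w(-39.5,26,130),JAW)"
```

```text
tcp [ 0.3693 -0.4165  0.2256] F [1.39 0.83 1.33] open 0.0533 t 0.6 j [-28.  10. -14.  -0. -66.   2.]
turn [ 9.829e+01  1.200e-01 -4.000e-02]
turn [-8.171e+01  4.000e-02  1.200e-01]
shift cm [  0.59 -24.31  -0.22]
tcp [ 0.3693 -0.4165  0.2256] F [1.39 0.83 1.33] open 0.0533 t 0.6 j [-28.  10. -14.  -0. -66.   2.]
turn [ 9.829e+01  1.200e-01 -4.000e-02]
turn [-8.171e+01  4.000e-02  1.200e-01]
shift cm [  9.66 -63.28  20.45]
```

servo_tool(
  deltas=[
    [[-8,0,0],[0,-4.8,0],3.1],
    [[-16,0,0],[0,-9.6,0],3.1],
    [[-24,0,0],[0,-14.4,0],3.1],
    [[-32,0,0],[0,-19.2,0],3.1],
    [[-40,0,0],[0,-24,1],3.1],
  ],
)

```text
clock: 1.1
tool_pos: [0.4685, -0.1956, 0.2256]
orientation: [-65.3, 89.9, 128.4]
force: [0.4, -0.1, -0.8]
opening: 0.031
```

```bash
python3 -c "
from go import *;from mag import *
delta(w(-39.5,26,170),JAW)"
```

```text
tcp [ 0.4685 -0.1956  0.2256] F [ 0.36 -0.07 -0.83] open 0.031 t 1.1 j [ -1.   5. -20.  -0. -65.  14.]
turn [ 1.3862e+02  1.5000e-01 -1.0000e-02]
turn [-4.138e+01  1.000e-02  1.200e-01]
shift cm [  5.63 -42.39 -10.47]
```

servo_tool(
  deltas=[
    [[-8,0,0],[0,-4.6,-1.1],3.1],
    [[-16,0,0],[0,-9.2,-2.2],3.1],
    [[-24,0,0],[0,-13.8,-3.4],3.1],
    [[-32,0,0],[1,-18.4,-4.6],3.1],
    [[-41.4,0,0],[2,-23,-5.7],3.1],
  ],
)

```text
clock: 1.6
tool_pos: [0.4688, 0.0434, 0.206]
orientation: [-138.0, 89.9, 96.7]
force: [1.9, 0.3, -0.2]
opening: 0.0312
```

```bash
python3 -c "
from go import *;from mag import *
delta(w(-39.5,26,170),JAW)"
```

```text
tcp [0.4688 0.0434 0.206 ] F [ 1.95  0.27 -0.25] open 0.0312 t 1.6 j [ 29.   2. -26.  -0. -62.  26.]
turn [1.7956e+02 1.3000e-01 1.5000e-01]
turn [-0.44 -0.09  0.08]
shift cm [  3.65 -11.38 -16.15]
```

servo_tool(
  deltas=[
    [[0,0,0],[0.9,-2.8,-4],3.1],
    [[-0.4,0,0],[1.8,-5.7,-8.1],3.1],
    [[-0.4,0,0],[2.7,-8.5,-12.1],3.1],
    [[-0.4,0,0],[3.65,-11.4,-16.1],3.1],
    [[-0.4,0,0],[3.65,-11.4,-16.1],3.1],
  ],
)

```text
clock: 2.1
tool_pos: [0.4682, 0.245, 0.1683]
orientation: [-94.2, 89.9, 141.1]
force: [-0.7, -1.3, 0.1]
opening: 0.0313
```

Run:
```python
from go import *;from mag import *
c=snap("wrist");a=snap("top");b=snap("side")
import pickle;pickle.dump((c,a,b),open("c2.pkl","wb"))
save(cv2.resize(c[0],(768,576),interpolation=cv2.INTER_CUBIC),"wrist1.png")
delta(w(-39.5,26,60),JAW); print(proj([w(-36,0,18),w(-36,52,40),w(0,0,18)],c)*1.5)
```

```text
tcp [0.4683 0.2407 0.1694] F [ 0.31  0.03 -0.18] open 0.031 t 2.25 j [ 48.   9. -23.  -0. -58.   7.]
turn [-1.7998e+02 -1.6000e-01 -2.0000e-02]
turn [ 0.02 -0.01  0.1 ]
shift cm [10.94  0.07 -0.09]
[[424.3025738  259.61361152]
 [346.41200421 266.04873869]
 [425.76762962 206.67136237]]
```

View pics/wrist1.png

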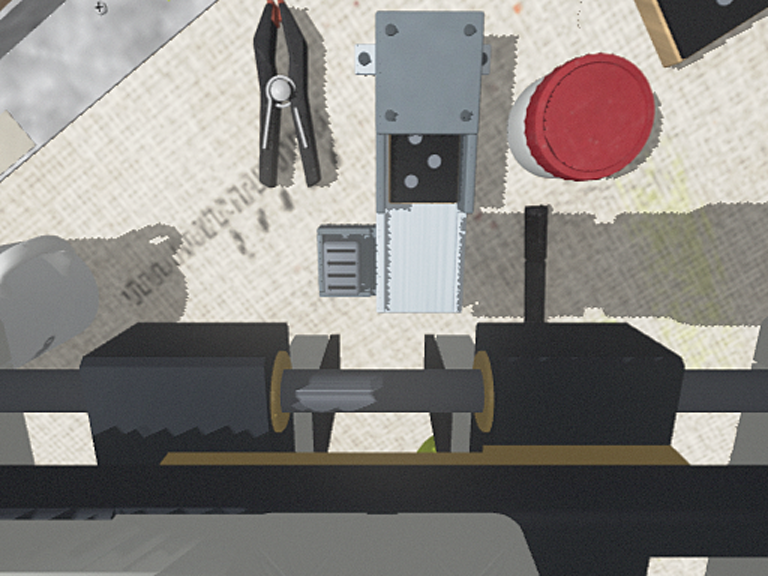

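The wrist view shows the roof's back corners at (376,11) and (484,13). The ledge floor runs between x=384 and 465 at the mouth (y≈207) and ends at y≈312. The paddle's ribbed top is centred at (342,267) and the marker is at (535,262). I'll refit with this nearer view.

Run:
```python
from fit import *
import pickle
c=pickle.load(open("c2.pkl","rb"))[0]
Q=[((110,30,48),(376,11)),((110,-30,48),(484,13)),((-73,24,20),(388,312)),((-73,-24,20),(462,312)),((0,24,18),(384,206)),((0,-24,18),(465,206)),((-36,52,40),(342,267))]
P=[q[0] for q in Q];U=np.array([q[1] for q in Q])/1.5
rw=lambda p:(proj(W(p,P),c)-U).ravel()
p0=np.load("mag.npy"); print("old fit resid px*1.5\n",(rw(p0)*1.5).reshape(-1,2).round(1))
f=least_squares(rw,p0,loss='soft_l1'); print(f.x,np.degrees(f.x[2]));print((rw(f.x)*1.5).reshape(-1,2).round(1))
f2=least_squares(lambda p:np.r_[rw(p),res(p)*.7],p0,loss='soft_l1'); print(f2.x,np.degrees(f2.x[2]))
np.save("magw.npy",f.x)
```

```text
old fit resid px*1.5
 [[ 5.3 -5.3]
 [ 7.9 -6.9]
 [ 1.1 -0.4]
 [-4.8 -0.2]
 [ 5.9  0.6]
 [-3.3  0.8]
 [ 4.4 -1. ]]
[ 0.48735147  0.1990946  -0.59325682] -33.99111181849973
[[-1.1 -3.1]
 [ 1.4 -6.7]
 [ 0.   0.9]
 [-6.   0.1]
 [ 3.1  2. ]
 [-6.1  1.1]
 [ 2.4  1.1]]
[ 0.48715412  0.19885925 -0.59445962] -34.060027585122086
```

Run:
```python
import numpy as np;np.save("mag.npy",[0.48715,0.1989,np.radians(-34.05)])
from go import *;from mag import *
delta(w(-39.5,26,55),JAW)
```

```text
tcp [0.4683 0.2407 0.1694] F [ 0.31  0.03 -0.18] open 0.031 t 2.25 j [ 48.   9. -23.  -0. -58.   7.]
turn [1.7921e+02 1.6000e-01 2.0000e-02]
turn [-0.79 -0.01  0.1 ]
shift cm [11.45 -0.03 -0.19]
```

servo_tool(
  deltas=[
    [[-0.8,0,0.1],[3.5,0,-0.2],3.1],
    [[-0.8,0,0.1],[7,0,-0.2],3.1],
    [[-0.8,0,0.1],[9.5,0,-0.2],3.1],
    [[-0.8,0,0.1],[11.4,0,-0.2],3.1],
    [[-0.8,0,0.1],[11.4,0,-0.2],3.1],
  ],
)

```text
clock: 2.75
tool_pos: [0.4681, 0.2397, 0.0535]
orientation: [-13.4, 89.7, -137.5]
force: [-1.3, 0.4, 1.1]
opening: 0.0309
```

Run:
```python
from go import *;from mag import *
c=snap("wrist");b=snap("side")
A=cv2.resize(c[0][100:270,140:370],(690,510),interpolation=cv2.INTER_CUBIC)[:, 100:590]
o=proj([w(-36,26,30)],b)[0].astype(int)-40; B=cv2.resize(b[0][o[1]:o[1]+80,o[0]-0:o[0]+80],(400,400),interpolation=cv2.INTER_CUBIC);print(o)
save(np.hstack([cv2.resize(A,(400,416)),np.vstack([B,B[:16]*0])]),"near.png")
delta(w(-39.5,26,40),JAW)
```

```text
[183 203]
tcp [0.4697 0.2415 0.0561] F [ 0.38 -0.01  0.44] open 0.0308 t 2.85 j [ 49.  17. -30.   0. -43.   7.]
turn [ 1.7995e+02 -2.0000e-02  1.0000e-02]
turn [-0.05 -0.01 -0.01]
shift cm [ 1.61 -0.11 -0.05]
```

View pics/near.png

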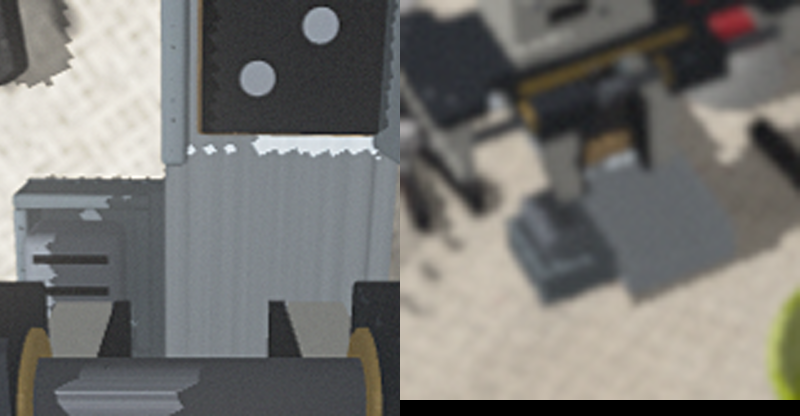

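The near view shows the left finger above the paddle and the right finger above the ledge, with the block still inside. The finger midpoint looks slightly off to the ledge side, so I'll check it against a projected overlay.

Run:
```python
from go import *;from mag import *
c=snap("wrist")
im=cv2.resize(c[0][90:290,130:390],(780,600),interpolation=cv2.INTER_CUBIC)
box=lambda x0,x1,y0,y1,z:[w(*q) for q in((x0,y0,z),(x1,y0,z),(x1,y1,z),(x0,y1,z))]
for B,col in((box(-73,0,-24,24,18),(0,255,0)),(box(-54,-18,40,64,40),(255,0,255)),(box(5,65,-22,22,36),(0,255,255)),(box(-60,-12,34,70,22),(255,255,0))):
    cv2.polylines(im,[((proj(B,c)-[130,90]+.5)*3).astype(np.int32)],True,col,1)
o=ctrl.get_obs();M=R.from_euler('xyz',o["orientation"],degrees=True)
tips=[o["tool_pos"]+M.apply([0,0,s*.0155]) for s in(-1,1)]
for q in (proj(tips,c)-[130,90]+.5)*3: cv2.circle(im,tuple(int(v) for v in q),6,(255,0,0),2)
save(im,"ov.png")
Rm=cv2.Rodrigues(c[2])[0]; print("cam in tool",M.inv().apply(-Rm.T@c[3]-o["tool_pos"]),"cam axis in tool",M.inv().apply(Rm.T@[0,0,1]))
```

```text
cam in tool [-0.15741021  0.06734972 -0.00030407] cam axis in tool [ 0.96675885 -0.25568793  0.00100733]
```

View pics/ov.png

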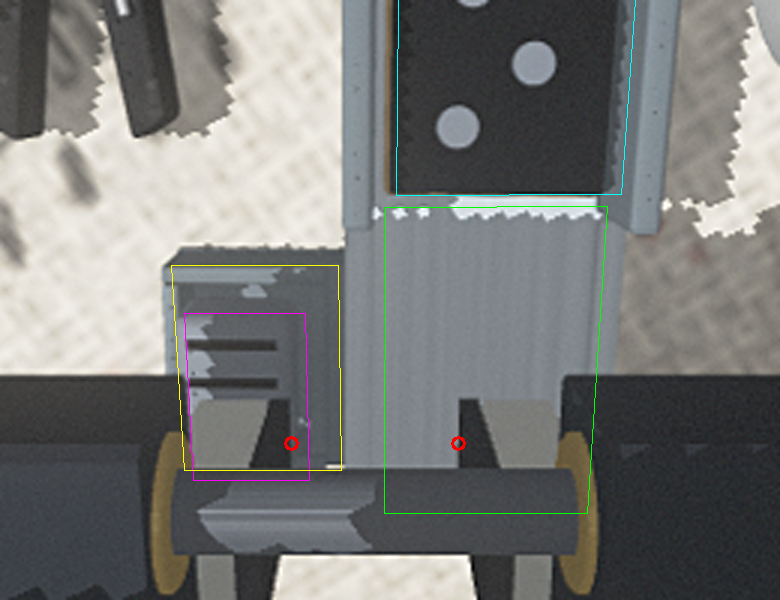

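servo_tool(
  deltas=[
    [[0,0,0],[0.4,-0.1,-0.2],3.1],
    [[0,0,0],[0.9,-0.1,-0.25],3.1],
    [[0,0,0],[1.3,-0.1,-0.25],3.1],
    [[0,0,0],[1.3,-0.1,-0.25],3.1],
    [[0,0,0],[1.3,-0.1,-0.25],3.1],
  ],
)

```text
clock: 3.4
tool_pos: [0.4705, 0.2448, 0.0436]
orientation: [158.9, 89.9, 34.8]
force: [0.2, 0.7, -0.1]
opening: 0.0309
```

Run:
```python
from go import *;from mag import *
c=snap("wrist")
im=cv2.resize(c[0][90:290,130:390],(780,600),interpolation=cv2.INTER_CUBIC)
save(im,"ov2.png")
delta(w(-39.5,28.5,28),JAW)
```

```text
tcp [0.4706 0.2448 0.0437] F [-0.33 -0.66 -1.08] open 0.0316 t 3.45 j [ 49.  18. -31.   0. -41.   7.]
turn [ 1.7998e+02 -5.0000e-02  1.2000e-01]
turn [-0.02 -0.08 -0.03]
shift cm [ 1.57 -0.01  0.03]
```

View pics/ov2.png

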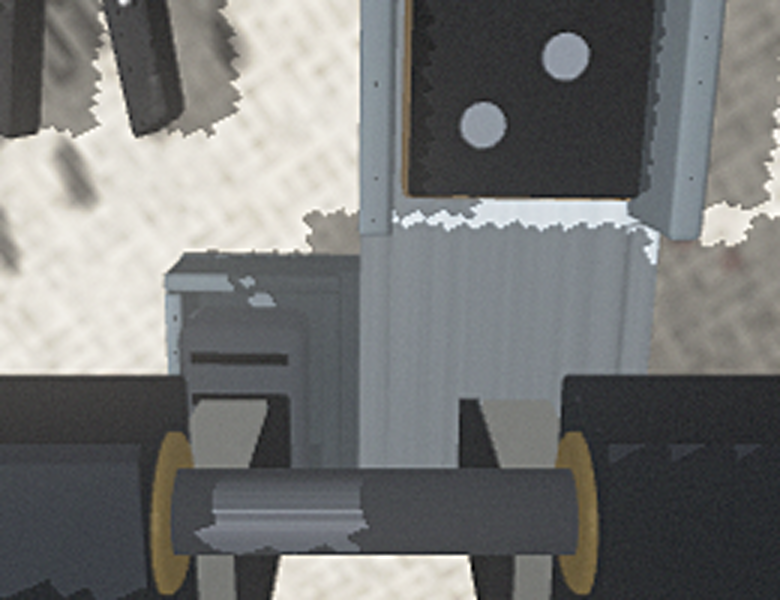

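The left finger (x 190–291) stands over the paddle top (185–305). The right finger (458–560) is inside the ledge (about 390–625), and its leading face lies at magazine x ≈ -31 mm. Pressing now.

servo_tool(
  deltas=[
    [[0,0,0],[0.4,0,0],3.1],
    [[0,0,0],[0.9,0,0],3.1],
    [[0,0,0],[1.3,0,0],3.1],
    [[0,0,0],[1.5,0,0],3.1],
    [[0,0,0],[1.5,0,0],3.1],
  ],
)

```text
clock: 3.95
tool_pos: [0.4709, 0.2452, 0.0285]
orientation: [159.0, 89.9, 35.0]
force: [0.0, 1.6, 3.5]
opening: 0.0311
```

servo_tool(
  deltas=[
    [[0,0,0],[0,0,0],3.1],
    [[0,0,0],[0,0,0],3.1],
    [[0,0,0],[0,0,0],3.1],
    [[0,0,0],[0,0,0],3.1],
    [[0,0,0],[0,0,0],3.1],
  ],
)

```text
clock: 4.45
tool_pos: [0.4709, 0.2452, 0.0286]
orientation: [161.7, 89.9, 37.6]
force: [-1.1, 1.8, 3.7]
opening: 0.0312
```

Run:
```python
from go import *;from mag import *
c=snap("wrist")
save(cv2.resize(c[0][90:290,130:390],(780,600),interpolation=cv2.INTER_CUBIC),"press.png")
delta(w(-39.5,28.5,28),JAW)
```

```text
tcp [0.4709 0.2453 0.0285] F [-0.03  1.35  3.36] open 0.0307 t 4.5 j [ 49.  20. -31.   0. -39.   7.]
turn [ 1.7998e+02 -5.0000e-02  1.8000e-01]
turn [-0.02 -0.12 -0.03]
shift cm [ 0.05 -0.    0.08]
```

View pics/press.png

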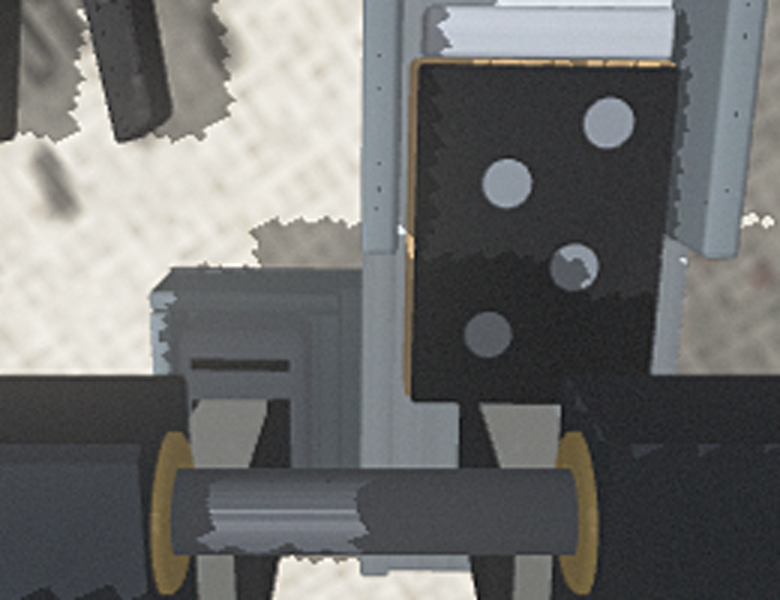

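The block has come out to the right finger: its front edge is at y≈402, its rear edge at y≈62, the mouth at y≈240, and the pusher shows behind it. I'll let it settle and check that the contact force shows.

servo_tool(
  deltas=[
    [[0,0,0],[0,0,0],3.1],
    [[0,0,0],[0,0,0],3.1],
    [[0,0,0],[0,0,0],3.1],
    [[0,0,0],[0,0,0],3.1],
    [[0,0,0],[0,0,0],3.1],
  ],
)

```text
clock: 5.0
tool_pos: [0.4708, 0.2453, 0.0286]
orientation: [166.5, 89.9, 42.5]
force: [-0.9, 0.6, 3.9]
opening: 0.0312
```

Run:
```python
from go import *;from mag import *
c0=cv2.imread("pics/press.png")
F=[]
for i in range(5):
    c=snap("wrist");F.append(ctrl.get_obs()["force"])
F=np.array(F);print(F.round(2),F.mean(0)); d=np.array(w(-1,0,0))-w(0,0,0);d/=np.linalg.norm(d);print("force along -x mag",F@d)
im=cv2.resize(c[0][90:290,130:390],(780,600),interpolation=cv2.INTER_CUBIC)
print("image change",cv2.absdiff(im[:,:,::-1],c0)[60:400,400:660].mean())
# block front/back edge px, on block top z=36
f=[np.array([535,402]),np.array([545,62])]
for q in f:
    P=back(q/3-.5+[130,90],.036,c); v=P[:2]-p[:2]; print("mag xy",(np.cos(p[2])*v[0]+np.sin(p[2])*v[1])*1e3,(-np.sin(p[2])*v[0]+np.cos(p[2])*v[1])*1e3)
delta(w(-39.5,28.5,28),JAW)
```

```text
[[-1.    1.58  3.19]
 [-1.06  2.65  3.75]
 [-0.1   1.14  3.77]
 [-1.19  1.98  3.75]
 [-0.74  1.79  3.88]] [-0.81820417  1.82772555  3.66984477]
force along -x mag [1.71617485 2.35790706 0.72553788 2.09239855 1.6144594 ]
image change 2.9972662141779787
mag xy -28.840253747028314 1.8930587305204007
mag xy 28.800846069257055 2.8604207724921142
tcp [0.4708 0.2453 0.0285] F [-0.74  1.79  3.88] open 0.031 t 5.25 j [ 49.  20. -31.   0. -39.   7.]
turn [ 1.7998e+02 -4.0000e-02  1.8000e-01]
turn [-0.02 -0.12 -0.03]
shift cm [ 0.05 -0.    0.08]
```

The numbers agree. The block's centre is at x≈0 mm and it is at rest, with about 1.7 N on the finger. The paddle pushes back with 3.7 N, which fits about 11.5 mm of travel. Handing in.

```bash
python3 -c "
from plant import ctrl
print(ctrl.close_job());o=ctrl.get_obs();print(o['clock'],o['tool_pos'],o['force'])"
```

```text
the job is handed in; nothing more can be done
None
the job is handed in; nothing more can be done
```

I pressed the paddle with the left finger, and the block came out and stopped against the right finger standing on the ledge. I handed the job in at about 5.3 s in that pose. The hand-in reports no verdict.

**Last checks before handing in:**
- **Block position:** its front edge is at x ≈ -29 mm and its rear edge at +29 mm in the magazine's frame. Its centre is therefore close to 0, with half of it out.
- **Block at rest:** the wrist picture hardly changed over the last 0.75 s. I judged that it lies flat from the wrist picture and did not measure it.
- **Contact force:** the wrist force along the slide averaged about 1.7 N, with noisy readings from 0.7 to 2.4 N. The limit is 0.5 N. It is less than the 3 to 5 N given for the pusher, which friction may account for.
- **Paddle:** the tool stood at z = 28.5 mm, which is about 11.5 mm of travel. The upward force of about 3.7 N fits that.
- **Other things:** I did not check the bystanders again at the end; no contact showed in the pictures or forces.

**Disagreement:** the first pose fit, from the top and side views, was off by 2 to 3 mm and about 1° against the wrist view. I corrected the yaw before descending and the sideways offset before pressing.

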